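Hook open the parts tray and put the gear away

ROBOT

A 6-joint arm with a two-finger parallel gripper is mounted at the origin on the work surface. World frame = base frame: x ahead of the robot, y to its left, z up, the work surface at z = 0. Lengths are in m, angles in rad, forces in N, time in s.
With the tool pointing down it reaches from about 0.275 to 0.775 m from the base axis. Payload 14.6 kg.
Tool frame: the origin (TCP) lies midway between the tips of the shut fingers; the grasp point (between the pads) lies 19 mm behind it (arm.grip_point_offset is the distance from the TCP to the grasp point, in m); z points along the fingers, y is the line along which they close (so a half turn about z gives the same grasp; the last joint's range is limited). The gripper opens to 85 mm and grips with 20 to 120 N. Pads are 22 mm wide; open, the fingers measure 114 mm over their backs; the gripper's body (76 mm by 85 mm) begins 54 mm behind the grasp point. The pads swing forward as they close: fully open they stand 13 mm farther back than shut.
Start: joints at [1.02, 0.263, -0.048, 1.259, 0, 1.415], TCP at [0.202, 0.484, 0.231] pointing down, gripper open.
Joint ranges: [-2.65, 2.65], [-0.89, 1.7], [-1.18, 1.37], [-2.13, 2.11], [-1.35, 1.29], [-3.14, 3.14]. Speed limits (rad/s): [1.89, 1.89, 2.57, 2.79, 3.14, 3.14].

INTERFACE

Orientations are given as a unit quaternion [w, x, y, z].
In Python, from workcell import arm, vision gives the robot as it stands. Calls block until the motion is done:
- arm.move_to(position, orientation): joint-space move of the TCP to a pose.
- arm.move_straight(position, speed=0.15, orientation=None): straight line of the TCP; orientation=None keeps the orientation; speed is the mean speed in m/s.
- arm.set_joints(angles): joint-space move.
- arm.open_jaws() and arm.grab(): open the fingers fully, or close them until they stop; the grip force is fixed at half the most.
- arm.sleep(seconds).
- arm.solve_ik(position, orientation): joint angles nearest the present ones, or None.
- arm.get_obs(): the state.
- vision.get_image(name): name is "scene" or "top" or "wrist"; returns (picture, depth): 480x640x3 uint8, red, green, blue; 480x640 float32, m along the optical axis (not along the pixel's ray), 0 where there is no reading.
- vision.camera_info(name): a dict with "fx", "fy", "cx", "cy" (pixels), "extrinsics" (4x4, takes a point from world to camera coordinates). Camera axes: x right, y down, z forward; pixel columns grow to the right and rows downward; lengths in m; the calibration is good to about 2 mm. A picture is of the moment at which its call begins: read the wrist's pose just before it. camera_info takes no time and is no camera call; for the wrist camera it gives the pose at the moment of the call.
A pose or a line that the arm cannot do raises arm.MotionError and nothing moves.
- arm.close_job(): hands the job in; it is judged then, once.
The state is a dict: "time_s": time; "joint_positions": joint angles; "qvel": joint speeds; "joint_torque": joint torques, N m; "ee_pos": TCP position; "tcp_rot": TCP orientation; "force": force on the tool from outside, world axes, zero at the start; "moment": the same for the moment, N m; "finger_gap": finger opening in m; "grasp_force": force on a finger pad.
Only numpy, scipy, OpenCV 4.12 (cv2) and the standard library are available. Lean on these libraries where they do the work, as an engineer would, in place of code of your own. Each camera call takes 0.05 s, during which the arm holds its last target. There are 200 camera calls.

TASK

With the bent hook tool, reach into the finger hole of the wider parts case's tray and pull that tray about 10 cm out; do not pull it with the fingers. Lay the hook back down on the green mat clear of the cases, then set (do not drop) the gear with the tall hub, hub up, on the floor of the open tray and leave the tray open. Leave the narrow case's tray and everything else alone.

Things in the scene. Friction and masses are not known exactly. Their poses are not given: they have to be found in the camera images.
- wide_case: The wider of two low grey sheet-metal parts cases, fixed on the green mat (mat top 3 mm above the table): 170 mm deep (x), 170 mm wide (y), 75 mm tall, open at its front. Origin: centre of its underside, on the mat. Its -x axis points out of the front, roughly towards the robot; its tray slides straight out along -x. It may stand left or right.
- wide_tray (a joint): How far the wide case's tray is pulled out, in m: 0 shut, 0.13 at the end stop. It slides with about 1.5 N of friction plus light damping and stays where it is left.
- wide_tray_hole (a point): Centre of the round 34 mm finger hole, on the outer face of the wide tray's dark front panel; moves with the tray, axes as the case's (hole axis x). Panel: 4 mm thick, 166 wide, 66 tall, lower edge 9 mm above the mat, just in front of the case. The hole is at the panel's middle, 42 mm above the mat and, tray shut, 89 mm in front of the case's centre. Behind it the tray is empty.
- wide_tray_floor (a point): Centre of the inner floor (white, upper face, 12 mm above the mat) of the wide tray; moves with the tray, axes as the case's. The floor reaches 77 mm in front of (-x) and 74 mm behind this point and 75 mm to either side; side walls reach 46 mm above the floor, the front panel 63 mm. Hole centre is 81.5 mm in front of this point and 30 mm above it. With the tray 100 mm out, the front 100 mm of the floor is open from above.
- narrow_case: The narrower case: same look, depth and height, but 115 mm wide, with a tray and hole of the same kind. Origin: centre of its underside, on the mat. Not to be used.
- narrow_tray (a joint): How far the narrow case's tray is pulled out, in m; to be left as it is.
- hook_mid (a point): Centre of the handle of the hook tool, a loose steel tool of about 90 g lying on the mat. Handle: aluminium bar with dark bands, 90 mm long (x), 18 mm wide (y), 24 mm tall (z), centred on this point, which lies 12 mm above the mat. From the +x end of the handle a round 6 mm shank runs straight on, at the handle's mid height, to x = 115 mm from this point, where it is bent square to the tool's left (+y). The mass centre lies within 15 mm of this point.
- hook_end (a point): Tip of the hook's bent end, at x = 115, y = 13, z = 0 mm from hook_mid, same axes. The bar is 6 mm thick and rounded, so the bent end reaches to y = 16 mm and x = 118 mm; the whole hook end is 19 mm across (y from -3 to 16 mm).
- gear_mid (a point): Middle (half-way up) of the loose gear with a tall hub, about 80 g: a black toothed wheel 55 mm over the teeth and 12 mm thick with a steel round hub 22 mm in diameter standing 20 mm above it; 32 mm tall in all. z points up through the hub; this point lies 16 mm above its underside. It lies on the mat, hub up.
- flat_gear: Bystander: a black gear of the same diameter, 10 mm thick, without a hub. Origin: centre of its underside.
- pliers: Bystander: pliers with red grips lying on the mat. Origin: under the pivot.
- screwdriver: Bystander: a straight screwdriver lying on the mat. Origin: under its middle.
- bearing: Bystander: a steel bearing ring 26 mm across. Origin: centre of its underside.
- bracket: Bystander: an aluminium bar 60 x 22 x 12 mm. Origin: centre of its underside.
Things that resemble listed ones, but are neither listed nor needed, are in the scene too. Of the things that look like the part that bears hook_mid, take the one that is farthest to the robot's left at the start.

How it is judged:
By the outcome, as a careful person would: the job done as asked, in the order asked, and still so for the second after the job is handed in, with the robot touching nothing.
It also fails if it takes over 72 s, if anything falls off the work surface, if the arm or the gripper's body presses on something with over 40 N, if the wrist force passes 120 N, or if a joint passes its speed limit or range.

## Working session

There is one attempt and no reset: what is moved stays moved. The work goes in short steps, each a Python script; the robot and the scene stay as the last script left them, time stands still between calls to the robot, and variables do not carry over. Pictures are saved under pics/ and viewed, at most 10 in all, crops included, and the job is handed in when it is done.

```bash
mkdir -p pics; ls; cat > h.py <<'E'
import numpy as np, cv2
from workcell import arm, vision
def shot(n,f=None):
    p,d=vision.get_image(n); np.savez(f'pics/{f or n}.npz',p=p,d=d,E=vision.camera_info(n)["extrinsics"])
    if f: cv2.imwrite(f'pics/{f}.png',p[:,:,::-1])
    return p,d
def xyz(n,f):
    c=vision.camera_info(n); z=np.load(f'pics/{f}.npz'); d=z['d']; E=np.array(z['E'])
    v,u=np.mgrid[:480,:640]
    P=np.stack([(u-c['cx'])/c['fx']*d,(v-c['cy'])/c['fy']*d,d],-1)
    W=(P-E[:3,3])@E[:3,:3]; W[d==0]=np.nan
    return W
E
python3 - <<'E'
from h import *
shot('top','top1');shot('scene','scene1')
print(arm.get_obs()); print(vision.camera_info('top'))
E
```

```text
pics
{'time_s': 0.1, 'joint_positions': array([ 1.01969320e+00,  2.63500050e-01, -4.88651699e-02,  1.25939065e+00,
        3.95769258e-06,  1.41548827e+00]), 'qvel': array([ 3.61528233e-05, -2.18073493e-03,  2.86554115e-03,  1.59057628e-04,
        1.19656641e-03, -5.20178544e-05]), 'joint_torque': array([ 2.37246059e-03, -6.38580537e+01,  3.85062325e+01,  1.01209656e-02,
       -1.42391182e-04, -1.98629891e-05]), 'ee_pos': array([0.2022911 , 0.4842041 , 0.23086329]), 'tcp_rot': array([-1.67813695e-04,  1.96608318e-01,  9.80481993e-01, -4.49471570e-04]), 'force': array([-0.12299304,  0.77965955, -0.06276333]), 'moment': array([ 0.00681038,  0.0105206 , -0.02573767]), 'grasp_force': 0.0, 'finger_gap': 0.08504906659303253}
{'fx': 441.3839606420034, 'fy': 441.3839606420034, 'cx': 318.34027694195305, 'cy': 238.5760591870459, 'extrinsics': array([[ 0.04313831, -0.9990653 ,  0.00275886, -0.1034907 ],
       [-0.9757287 , -0.04272375, -0.21477473,  0.55848735],
       [ 0.21469185,  0.00657312, -0.97665972,  0.97217474],
       [ 0.        ,  0.        ,  0.        ,  1.        ]])}
```

View pics/top1.png

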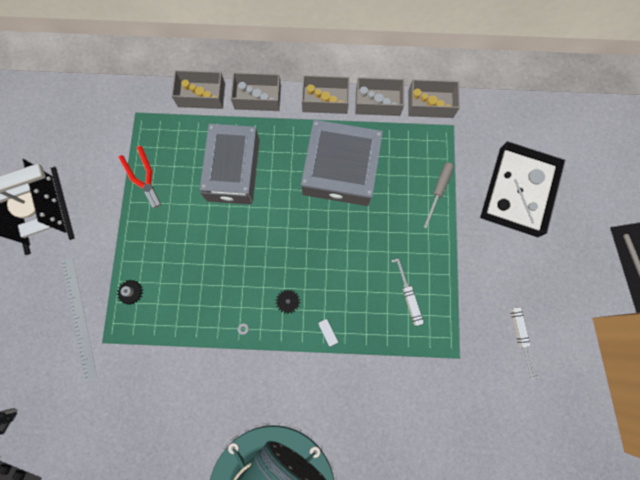

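View pics/scene1.png

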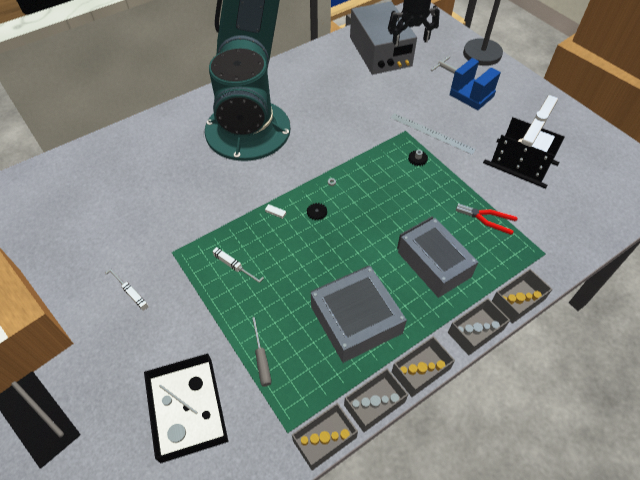

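The top view shows two hook tools, at (414,305) on the mat and at (520,328) off it. The robot's left is image left, so the one at (414,305) is meant. The gears are at (128,292), with a hub, and (288,301), flat; the first fits. The wide case is at (343,162) and the narrow one at (230,163). Next I enlarge the hook and hub gear to confirm, and measure them.

```bash
python3 - <<'E'
from h import *
p=cv2.imread('pics/top1.png')
a=cv2.resize(p[245:345,370:450],None,fx=5,fy=5,interpolation=2)
b=cv2.resize(p[115:215,295:390],None,fx=5,fy=5,interpolation=2)[:, :400*1]
c=cv2.resize(p[270:315,105:150],None,fx=5,fy=5,interpolation=2)
b=cv2.resize(p[115:215,295:390],(380,400),interpolation=2)
im=np.zeros((500,800,3),np.uint8); im[:,:400]=a; im[:400,410:790]=b
im[275:500,575:800]=c
cv2.imwrite('pics/crop1.png',im)
W=xyz('top','top1'); np.set_printoptions(precision=4,suppress=True)
# hook: above the mat
z=W[...,2]
def reg(u0,u1,v0,v1,lo,hi):
    m=np.zeros(z.shape,bool); m[v0:v1,u0:u1]=1
    return m&(z>lo)&(z<hi)
print('mat z',np.nanmedian(z[230:280,200:260]))
m=reg(385,435,250,335,.016,.05); P=W[m][:,:2]
r=cv2.minAreaRect(P.astype(np.float32)*1000); print('hook handle',r, P.mean(0),np.nanmax(z[m]))
m=reg(385,435,250,335,.0095,.05);print('hook all',cv2.minAreaRect(W[m][:,:2].astype(np.float32)*1000),m.sum())
for n,b in(('wide',(295,390,110,212)),('narrow',(195,265,115,212))):
    m=reg(*b,.070,.09); print(n,cv2.minAreaRect(W[m][:,:2].astype(np.float32)*1000),np.median(z[m]))
m=reg(105,150,270,315,.0275,.05); print('hub',W[m][:,:2].mean(0),np.median(z[m]),m.sum(),cv2.minEnclosingCircle(W[m][:,:2].astype(np.float32)*1000))
m=reg(105,150,270,315,.010,.05); print('gear',cv2.minEnclosingCircle(W[m][:,:2].astype(np.float32)*1000))
E
```

```text
mat z 0.0034875325612077866
hook handle ((454.51837158203125, -295.66033935546875), (162.56349182128906, 21.263275146484375), 20.48219871520996) [ 0.435  -0.3027] 0.032760729758590526
hook all ((456.06317138671875, -300.1169738769531), (161.6407470703125, 106.75174713134766), 3.310800075531006) 461
wide ((759.183349609375, -127.01290130615234), (170.38082885742188, 177.20370483398438), 82.30136108398438) 0.07876321792633816
narrow ((743.6470336914062, 145.68328857421875), (115.9870376586914, 180.84193420410156), 88.3991470336914) 0.07856448850591286
hub [0.4237 0.3649] 0.03537100239661565 78 ((423.53985595703125, 366.07354736328125), 11.787384033203125)
gear ((433.96826171875, 358.3847961425781), 40.86301803588867)
```

View pics/crop1.png

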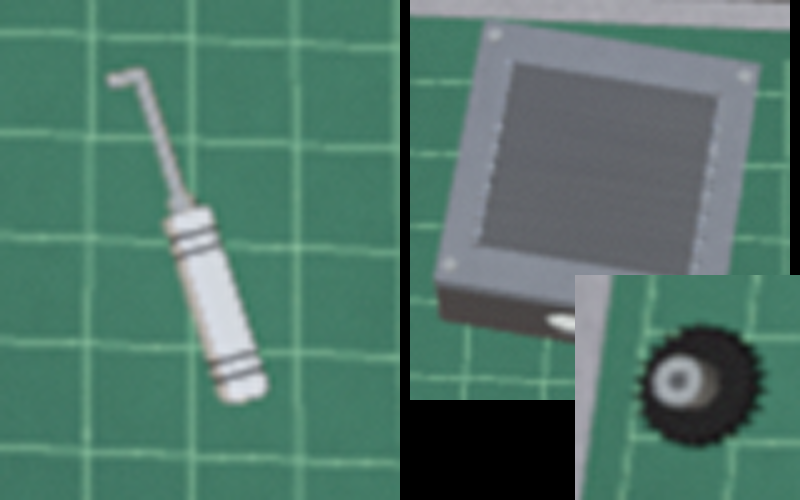

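The crop confirms a banded white handle with its shank bent left, and a gear with a steel hub. I take wrist views over the hook and over the case front to refine the poses.

```bash
cat >> h.py <<'E'
def q(th,flip=0):  # tool down, closing line square to yaw th (deg)
    a=np.radians(th/2+(90 if flip else 0)); return np.array([0,np.cos(a),np.sin(a),0])
def best(p,th):
    c=[(np.abs(np.array(j)-arm.get_obs()['joint_positions'])[5],f) for f in(0,1) if (j:=arm.solve_ik(p,q(th,f))) is not None]
    return q(th,min(c)[1])
E
python3 - <<'E'
from h import *
np.set_printoptions(precision=4,suppress=True)
p=[.58,-.10,.26]; arm.move_to(p,best(p,-7.7)); arm.sleep(.3); shot('wrist','wcase'); print(arm.get_obs()['joint_positions'])
p=[.42,-.29,.24]; arm.move_to(p,best(p,18.5)); arm.sleep(.3); shot('wrist','whook'); o=arm.get_obs();print(o['joint_positions'],o['time_s'])
a=cv2.imread('pics/wcase.png');b=cv2.imread('pics/whook.png')
cv2.imwrite('pics/w2.png',np.hstack([cv2.resize(a,(400,300)),cv2.resize(b,(400,300))]))
E
```

```text
[-0.3088  0.3697  0.1879  1.3889 -0.      2.9668]
[-0.7631  0.2357 -0.0628  1.2724  0.      2.0549] 4.2583
```

View pics/w2.png

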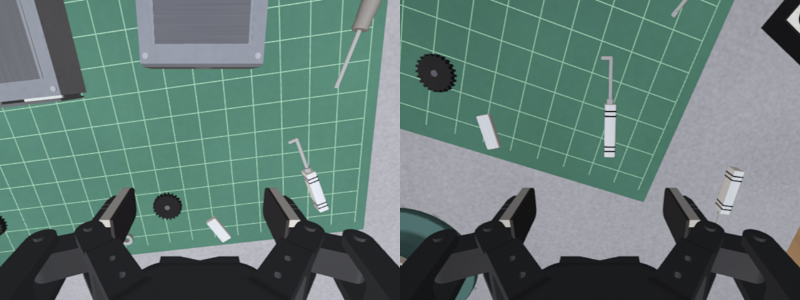

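The left view shows the wide case's front edge at about (139–266,65), the right one the hook's handle at (210,130), bent tip at (203,58) (half-scale pixels). I measure both from depth.

```bash
python3 - <<'E'
from h import *
np.set_printoptions(precision=4,suppress=True)
def win(W,u0,u1,v0,v1,lo,hi):
    A=W[v0:v1,u0:u1].reshape(-1,3); return A[(A[:,2]>lo)&(A[:,2]<hi)]
W=xyz('wrist','whook'); print('mat',np.nanmedian(W[100:150,150:250,2]))
A=win(W,300,365,80,265,.022,.032); r=cv2.minAreaRect((A[:,:2]*1000).astype(np.float32)); print('handle',r,np.median(A[:,2]),len(A))
A=win(W,300,365,80,265,.0095,.05); print('all',cv2.minAreaRect((A[:,:2]*1000).astype(np.float32)))
# in tool aligned frame: use handle yaw
t=np.radians(r[2] if r[2]<45 else r[2]-90); R=np.array([[np.cos(t),np.sin(t)],[-np.sin(t),np.cos(t)]])
L=(A[:,:2]-np.array(r[0])/1000)@R.T*1000; print('yaw',np.degrees(t),'extent',L.min(0),L.max(0), 'shank y',np.median(L[(L[:,0]>60)&(L[:,0]<105),1]), 'bent',np.percentile(L[L[:,0]>109],[2,98],axis=0))
W=xyz('wrist','wcase'); print('mat',np.nanmedian(W[180:260,250:350,2]))
A=win(W,200,450,0,118,.074,.083); r=cv2.minAreaRect((A[:,:2]*1000).astype(np.float32)); print('case top',r,cv2.boxPoints(r),np.median(A[:,2]))
W=xyz('top','top1');B=win(W,295,390,110,212,.074,.083); print(cv2.boxPoints(cv2.minAreaRect((B[:,:2]*1000).astype(np.float32))))
E
```

```text
mat 0.0015557851214436016
handle ((420.9224853515625, -307.34814453125), (90.34075927734375, 18.31803321838379), 18.077699661254883) 0.025398312335317377 1452
all ((454.967041015625, -294.5207214355469), (163.28111267089844, 21.556095123291016), 20.63658332824707)
yaw 18.077699661254883 extent [-45.1704  -9.1591] [117.7     15.9433] shank y 0.2221306105444914 bent [[109.3101  -2.6068]
 [117.4903  14.9873]]
mat 0.001428573198445061
case top ((713.9073486328125, -119.84416961669922), (170.62794494628906, 80.3092041015625), 82.23106384277344) [[ 662.5887 -198.947 ]
 [ 742.1608 -209.8031]
 [ 765.226   -40.7413]
 [ 685.6539  -29.8852]] 0.07690383238763124
[[ 659.9677 -199.5661]
 [ 835.5234 -223.2979]
 [ 858.3481  -54.4528]
 [ 682.7924  -30.721 ]]
```

```bash
python3 - <<'E'
from h import *
np.set_printoptions(precision=4,suppress=True)
p=np.array([.4209,-.3073,.09]); Q=best(p,18.08)
arm.move_to(p,Q); p[2]=.008; arm.move_straight(p,.1); print(arm.get_obs()['force']); arm.grab(); o=arm.get_obs(); print(o['finger_gap'],o['grasp_force'],o['ee_pos'],o['force'])
p[2]=.13; arm.move_straight(p,.12)
p=np.array([.50,-.09,.13]); arm.move_to(p,best(p,-7.77)); arm.sleep(.3); shot('wrist','whold'); shot('top','thold'); o=arm.get_obs(); print(o['ee_pos'],o['tcp_rot'],o['joint_positions'],o['time_s'],o['force'],o['finger_gap'])
a=cv2.imread('pics/whold.png');b=cv2.imread('pics/thold.png')
cv2.imwrite('pics/h2.png',np.hstack([cv2.resize(a,(400,300)),cv2.resize(b[100:400,240:640],(400,300))]))
E
```

```text
[-0.6377 -0.2531 -0.2565]
0.016869402251466697 59.41879212856293 [ 0.421  -0.3074  0.0083] [-0.8065  0.7406  6.583 ]
[ 0.4999 -0.0904  0.13  ] [-0.      0.9977 -0.0681 -0.    ] [-0.3395  0.2886 -0.2976  0.9847 -0.      2.9383] 8.9917 [-0.7367 -0.4281 -0.8486] 0.01679082645407699
```

View pics/h2.png

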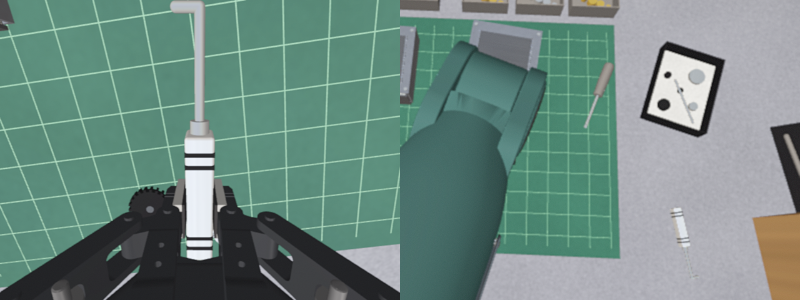

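The hook is held straight (shank from (200,125) to (200,8), bend to the left at (172,7)). I measure the shank axis relative to the TCP.

```bash
python3 - <<'E'
from h import *
np.set_printoptions(precision=2,suppress=True)
W=xyz('wrist','whold'); A=W[0:380,260:345].reshape(-1,3); A=A[A[:,2]>.09]
t=np.radians(-7.77); R=np.array([[np.cos(t),np.sin(t)],[-np.sin(t),np.cos(t)]])
L=A.copy(); L[:,:2]=(A[:,:2]-[.4999,-.0904])@R.T; L[:,2]-=.13; L*=1000
for a,b in((20,35),(35,44),(55,70),(70,85),(85,100),(100,110),(112,120)):
    S=L[(L[:,0]>a)&(L[:,0]<b)]; print(a,b,len(S),'y',np.percentile(S[:,1],[3,50,97]) if len(S) else '','ztop',np.percentile(S[:,2],[50,95]) if len(S) else '')
print(L.max(0))
E
```

```text
20 35 1718 y [-8.22  0.14  8.84] ztop [17.16 18.16]
35 44 1150 y [-8.1   0.13  8.73] ztop [17.13 18.1 ]
55 70 641 y [-2.55  0.12  3.17] ztop [7.66 8.87]
70 85 694 y [-2.45  0.46  3.04] ztop [7.63 9.  ]
85 100 763 y [-2.68  0.1   2.92] ztop [7.72 9.07]
100 110 580 y [-2.66  0.09  3.16] ztop [7.66 8.94]
112 120 1066 y [-1.92  6.7  15.  ] ztop [7.65 9.07]
[118.24  22.32  69.42]
```

```bash
cat >> h.py <<'E'
H=np.array([.673,-.1148,.045]); t=np.radians(-7.77); U=np.array([[np.cos(t),-np.sin(t),0],[np.sin(t),np.cos(t),0],[0,0,1]])
def C(x,y,z): return H+U@np.array([x,y,z])/1000   # hole frame (tray shut), mm
def go(x,y,z,s=.1):
    arm.move_straight(C(x,y,z),s); o=arm.get_obs(); print((x,y,z),'F',np.round(U.T@o['force'],1),'t',round(o['time_s'],1),'err mm',np.round((o['ee_pos']-C(x,y,z))*1000,1))
E
python3 - <<'E'
from h import *
go(-145,-6.5,80); go(-145,-6.5,-6.7)
go(-119,-6.5,-6.7); go(-100,-6.5,-6.7,.05); go(-100,9,-6.7,.06)
go(-112,9,-6.7,.06)
shot('wrist','whooked')
E
```

```text
(-145, -6.5, 80) F [-0.5  0.5 -0.2] t 9.4 err mm [-0.3  0.1 -0.3]
(-145, -6.5, -6.7) F [ 0.3  0.3 -1.2] t 10.5 err mm [ 0.3 -0.1  0.5]
(-119, -6.5, -6.7) F [-0.7 -0.1 -0.7] t 10.9 err mm [-0.1  0.1  0. ]
(-100, -6.5, -6.7) F [ 0.   0.3 -1.7] t 11.4 err mm [-0.   0.  -0.2]
(-100, 9, -6.7) F [-0.5 -0.1 -1.6] t 11.8 err mm [-0.   0.5  0.1]
(-112, 9, -6.7) F [-0.1 -0.6  0.5] t 12.2 err mm [-0.4 -0.1  0.1]
```

View pics/whooked.png

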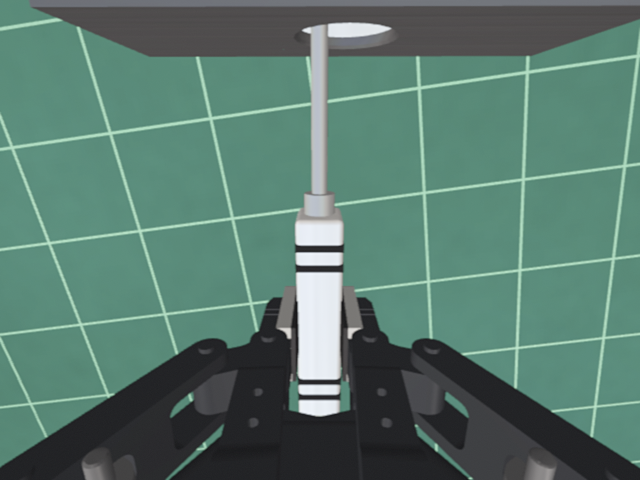

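The shank is inside the hole (298–398, 33), at its left edge at (320,30), with the bend behind the panel. Now I pull and measure the panel position.

```bash
cat >> h.py <<'E'
def panel(f):
    shot('wrist',f); W=xyz('wrist',f)[:, :].reshape(-1,3); L=(W-H)@U*1000
    S=L[(L[:,2]>-25)&(L[:,2]<25)&(np.abs(L[:,1])<75)&(np.abs(L[:,1])>25)&(L[:,0]>-140)&(L[:,0]<30)]
    print('panel x',np.round(np.percentile(S[:,0],[10,50,90]),1),len(S))
E
python3 - <<'E'
from h import *
panel('p0')
go(-160,9,-6.7,.06); panel('p1'); go(-208,9,-6.7,.06); arm.sleep(.3); panel('p2')
E
```

```text
panel x [-5.7 -5.4 -5.2] 11884
(-160, 9, -6.7) F [-0.1  0.2 -1.4] t 13.2 err mm [ 0.1  0.  -0. ]
panel x [-53.1 -52.8 -52.6] 11637
(-208, 9, -6.7) F [ 0.   0.5 -0.3] t 14.2 err mm [ 0.1 -0.  -0. ]
panel x [-101.2 -100.9 -100.7] 11642
```

```bash
python3 - <<'E'
from h import *
go(-201,9,-6.7,.06); go(-201,-6.5,-6.7,.06); go(-250,-6.5,-6.7); panel('p3'); go(-250,-6.5,80,.15)
p=np.array([.40,-.3073,.125]); arm.move_to(p,best(p,18.08)); p[2]=.03; arm.move_straight(p,.15); p[2]=.0088; arm.move_straight(p,.04)
o=arm.get_obs(); print(o['force'],o['ee_pos'],o['time_s'])
arm.open_jaws(); arm.sleep(.2); p[2]=.15; arm.move_straight(p,.15)
# look at gear
p=np.array([.37,.31,.24]); arm.move_to(p,best(p,-7.77)); arm.sleep(.3); shot('wrist','wgear');shot('top','top2'); o=arm.get_obs(); print(o['joint_positions'],o['time_s'])
a=cv2.imread('pics/wgear.png');b=cv2.imread('pics/top2.png')
cv2.imwrite('pics/g2.png',np.hstack([cv2.resize(a,(400,300)),cv2.resize(b[100:400,100:500],(400,300))]))
E
```

```text
(-201, 9, -6.7) F [ 0.1 -1.  -0.6] t 14.8 err mm [ 0.5 -0.1 -0. ]
(-201, -6.5, -6.7) F [-0.3  0.6 -1.4] t 15.2 err mm [-0.1 -0.4 -0. ]
(-250, -6.5, -6.7) F [ 0.3 -0.2 -0.9] t 15.9 err mm [ 0.7 -0.2  0.2]Traceback (most recent call last):
  File "<stdin>", line 2, in <module>
  File "h.py", line 25, in panel
    print('panel x',np.round(np.percentile(S[:,0],[10,50,90]),1),len(S))
                             ~~~~~~~~~~~~~^^^^^^^^^^^^^^^^^^^
    return _quantile_unchecked(
        a, q, axis, out, overwrite_input, method, keepdims, weights)
    return _ureduce(a,
                    func=_quantile_ureduce_func,
    ...<5 lines>...
                    overwrite_input=overwrite_input,
                    method=method)
    r = func(a, **kwargs)
    result = _quantile(arr,
                       quantiles=q,
    ...<2 lines>...
                       out=out,
                       weights=wgt)
    slices_having_nans = np.isnan(arr[-1, ...])
                                  ~~~^^^^^^^^^
IndexError: index -1 is out of bounds for axis 0 with size 0
```

```bash
python3 - <<'E'
from h import *
go(-250,-6.5,80,.15)
p=np.array([.4209,-.3073,.125]); arm.move_to(p,best(p,18.08)); p[2]=.03; arm.move_straight(p,.15); p[2]=.0088; arm.move_straight(p,.04)
o=arm.get_obs(); print(o['force'],o['ee_pos'],o['time_s'])
arm.open_jaws(); arm.sleep(.2); p[2]=.15; arm.move_straight(p,.15)
p=np.array([.37,.31,.24]); arm.move_to(p,best(p,-7.77)); arm.sleep(.3); shot('wrist','wgear');shot('top','top2'); o=arm.get_obs(); print(o['joint_positions'],o['time_s'])
a=cv2.imread('pics/wgear.png');b=cv2.imread('pics/top2.png')
cv2.imwrite('pics/g2.png',np.hstack([cv2.resize(a,(400,300)),cv2.resize(b[100:400,100:500],(400,300))]))
E
```

```text
(-250, -6.5, 80) F [-0.8  0.5 -0.7] t 16.7 err mm [-0.2  0.1 -0.7]
[-0.35599602  0.50301106 -0.86811144] [ 0.42080604 -0.30726291  0.00855228] 19.0083
[ 5.28070928e-01  1.87820779e-01 -1.26527627e-01  1.25649674e+00
  2.39106116e-06  6.64020005e-01] 23.6083
```

View pics/g2.png

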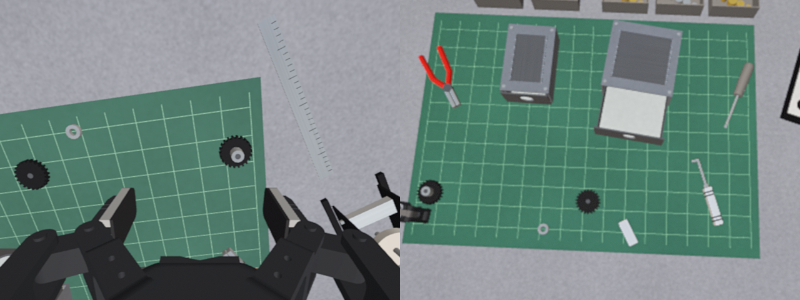

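The hook is back on the mat and the tray stands open with its white floor visible. Hub gear at (236,155) in the left view. I measure the hub, panel and floor.

```bash
python3 - <<'E'
from h import *
np.set_printoptions(precision=2,suppress=True)
W=xyz('wrist','wgear'); A=W[205:285,340:410].reshape(-1,3); S=A[(A[:,2]>.028)&(A[:,2]<.045)]
print('hub',cv2.minEnclosingCircle((S[:,:2]*1000).astype(np.float32)),S.mean(0)*1000,len(S))
W=xyz('top','top2'); A=W[150:260,280:390].reshape(-1,3); L=(A-H)@U*1000
S=L[(A[:,2]>.07)&(A[:,2]<.085)]; print('top surf x',np.percentile(S[S[:,0]<-60][:,0],[1,50,99]),'y',np.percentile(S[S[:,0]<-60][:,1],[1,99]))
S=L[(A[:,2]>.008)&(A[:,2]<.022)&(np.abs(L[:,1])<90)]; print('floor',np.percentile(S,[1,50,99],axis=0),len(S))
W1=xyz('top','top1'); B=W1[150:230,280:390].reshape(-1,3); M=(B-H)@U*1000
S=M[(B[:,2]>.07)&(B[:,2]<.085)&(np.abs(M[:,1])<60)]; print('shut front top x',np.percentile(S[:,0],[0.5,1,3]))
E
```

```text
hub ((425.39776611328125, 366.87884521484375), 10.991939544677734) [424.54 366.83  33.5 ] 337
top surf x [-102.56 -100.63  -97.33] y [-81.9   78.63]
floor [[-102.35  -75.5   -35.26]
 [ -32.13   -1.44  -29.49]
 [  23.04   73.29  -24.22]] 2625
shut front top x [-0.73 -0.45  0.59]
```

```bash
python3 - <<'E'
from h import *
np.set_printoptions(precision=3,suppress=True)
p=np.array([.4252,.3668,.10]); arm.move_to(p,best(p,20)); p[2]=.0185; arm.move_straight(p,.1); arm.grab(); o=arm.get_obs(); print(o['finger_gap'],o['grasp_force'],o['ee_pos'],o['force']); z0=o['ee_pos'][2]
p[2]=.2; arm.move_straight(p,.15)
p=C(-46,-.5,0); p[2]=.2; Q=best(p,-7.77); arm.move_to(p,Q); arm.sleep(.2); shot('wrist','wgr'); 
o=arm.get_obs(); print(z0,o['ee_pos'],o['joint_positions'],o['finger_gap'],o['time_s'],o['force'])
E
```

```text
0.019742787260585436 58.42653214931488 [0.425 0.367 0.019] [-0.955 -1.403  5.861]
0.018859211760126338 [ 0.627 -0.108  0.2  ] [-0.299  0.468  0.187  1.29   0.    -0.164] 0.019380195917149477 29.3583 [ 0.918  0.481 -1.593]
```

View pics/wgr.png

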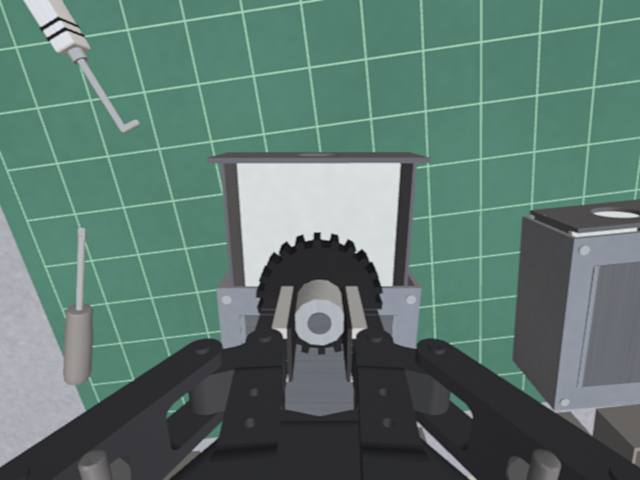

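The gear is held level and hub up at (320,320), centred over the open tray (side walls at 230 and 405). I lower it slowly.

```bash
python3 - <<'E'
from h import *
np.set_printoptions(precision=3,suppress=True)
p=C(-46,-.5,0); p[2]=.06; arm.move_straight(p,.1); z=.0345
while 1:
    p[2]=z; arm.move_straight(p,.03); arm.sleep(.1); o=arm.get_obs(); print(z,o['ee_pos'][2],o['force'],o['time_s'])
    if o['force'][2]>3 or z<=.0305: break
    z-=.001
arm.open_jaws(); arm.sleep(.3); p[2]=.2; arm.move_straight(p,.12)
p=np.array([.45,.2,.3]); arm.move_to(p,best(p,0)); arm.sleep(.3); shot('top','top3'); o=arm.get_obs();print(o['time_s'])
b=cv2.imread('pics/top3.png'); cv2.imwrite('pics/f.png',cv2.resize(b[100:360,160:480],(800,600)[:2] and (738,600)))
W=xyz('top','top3'); A=W[150:240,290:385].reshape(-1,3); L=(A-H)@U*1000
S=L[(L[:,2]>-12)&(L[:,2]<12)&(np.hypot(L[:,0]+46,L[:,1])<20)]; print('hub',np.median(S,axis=0),len(S))
S=L[(A[:,2]>.07)&(A[:,2]<.085)&(L[:,0]<-60)]; print('panel',np.median(S,axis=0))
E
```

```text
0.0345 0.03471661849817008 [ 0.6   -0.465 -0.598] 32.0083
0.0335 0.033514113112786306 [-0.262  0.521 -0.385] 32.3583
0.0325 0.03246598139255706 [-0.099  0.596 -0.608] 32.7083
0.0315 0.03150566466012157 [-0.415  0.578 -0.654] 33.0583
0.0305 0.030850194871545063 [ 0.281 -0.058  5.161] 33.4083
37.6583
hub [-47.538  -1.156   2.372] 74
panel [-100.493   -3.981   33.162]
```

View pics/f.png

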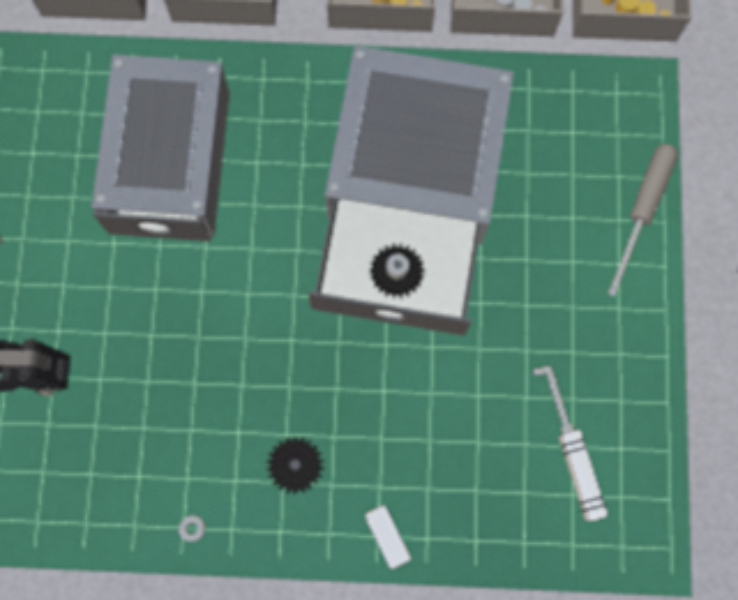

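The gear stands hub up on the tray floor at (397,268). The tray is 10 cm out and the hook lies clear on the mat at (575,445). Nothing else has moved, so I hand the job in.

```bash
python3 -c "from workcell import arm; print(arm.close_job())"
```

```text
the job is handed in; nothing more can be done
None
```

The job is handed in: the wide tray was pulled about 10 cm out with the hook, the hook was laid back on the mat clear of the cases, and the tall-hub gear was set hub up on the open tray's floor, in about 38 s of the 72 s allowed.

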